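# Sleeve a post base and hold it in the jig corner

### The arm

A 6-joint arm with a two-finger parallel gripper is mounted at the origin on a cart in front of the work surface, level with it; the furniture and walls round the work are solid. World frame = base frame: x ahead of the robot, y to its left, z up, the work surface at z = 0. Lengths are in mm, angles in rad, forces in N, time in s.
With the tool pointing down it reaches from about 350 to 800 mm from the base axis. Payload 7.3 kg.
Tool frame: the origin (TCP) lies at the very end of the fingers, on their centre line; the grasp point (between the pads) lies 19 mm behind it; z points along the fingers, y is the line along which they close (so a half turn about z gives the same grasp; the last joint's range is limited). The gripper opens to 85 mm and grips with 20 to 120 N. Pads are 22 mm wide; open, the fingers measure 114 mm over their backs; the gripper's body (76 mm by 85 mm) begins 54 mm behind the grasp point. The pads swing forward as they close: fully open they stand 13 mm farther back than shut.
Start: joints at [1.188, 0.342, 1.524, -0, 1.275, -0.146], TCP at [123.146, 510.375, 199.122] pointing down, gripper open.
Joint ranges: [-2.53, 2.53], [-0.77, 2.02], [0.04, 2.7], [-1, 4.14], [0.28, 2.66], [-3.11, 3.11]. Speed limits (rad/s): [2.57, 2.57, 3.14, 3.14, 3.14, 3.14].

### API

Orientations are given as [roll, pitch, yaw] about the fixed x, y, z axes, in that order (R = Rz(yaw) Ry(pitch) Rx(roll)).
In Python, from bench import bot, read_camera, camera_info, order, spot_in gives the robot as it stands.
- The arm moves only by the tool drive_effector, called after ">>>" as name([rows], argument=value, ...), one row to a line, values as JSON. Schema: {"type":"object","properties":{"motion":{"type":"array","items":{"type":"array","items":{"type":"number"},"minItems":7,"maxItems":7},"minItems":1,"maxItems":12},"squeeze":{"type":"number"},"only":{"type":"string"},"quiet":{"type":"boolean"},"lines":{"type":"string"}},"required":["motion"],"additionalProperties":false}. motion is a list of rows, 1 to 12 of them, each of 7 numbers: a rotation vector rx, ry, rz in rad, then dx, dy, dz in mm, then the opening from 0.0 (shut) to 1.0 (fully open); each row is the pose to reach, as a shift and turn from the pose commanded when the call began, along the tool's axes at that moment; what a row does not reach only later rows make up. A row lasts 1/8 s, in which the tool goes at most 62.5 mm and 0.188 rad, less where a joint would pass 70% of its speed; a pose out of reach is approached as far as the arm can. The fingers move at their own pace and stop on an object; squeeze is the grip in N (left out, the last holds). Time passes only in rows, so rows that do not move let the fingers close. The tool returns the time, the measured TCP pose, the force, the opening and the grip force at its end. only (a regular expression) keeps the lines of the reply that match it, lines (a string "A,B") keeps lines A to B, and quiet returns only ok. Input that does not fit is refused with a message, and nothing moves.
- bot.observe(): the state, without advancing time (a new reading comes with each control period).
- read_camera(name): name is "side" or "top" or "wrist"; returns the picture (400x640x3 uint8, red, green, blue); there is no depth.
- camera_info(name): a dict with "camera_matrix" (3x3 intrinsics, pixels), "R" (3x3) and "t" (3): a world point X has camera coordinates R X + t. Camera axes: x right, y down, z forward; pixel columns grow to the right and rows downward; lengths in mm; the calibration is good to about 2 mm. The wrist camera is an equidistant fisheye: a pixel r from the principal point sees the ray r / f radians off the axis. A picture is of the moment at which its call begins: read the wrist's pose just before it. camera_info takes no time and is no camera call; for the wrist camera it gives the pose at the moment of the call.
- order.hand_in(): hands the job in; it is judged then, once.
Trained networks look in the newest picture that a camera, given by its name, has taken for a name from the list of things; names that differ only in an ending like _2 or _b are one class to them, and where a whole thing is asked for, a point or a joint stands for the part that bears it (a point fixed in the world has none). Each returns a list of dicts, best first, with "score" (0 to 1); they miss things now and then, are a little off and sometimes report something else, mostly with a low value. They report only what shows in the picture. A call takes as long as a camera call. They do not tell look-alikes from the thing itself.
- spot_in(target, camera): "uv" ([column, row] in pixels, amid what is visible of it).
The state is a dict: "t": time; "joint_positions": joint angles; "joint_vel": joint speeds; "joint_torque": joint torques, N m; "position": TCP position; "eef_rot": TCP orientation; "ft_force": force on the tool from outside, world axes, zero at the start; "ft_torque": the same for the moment, N m; "gripper_width": opening from 0.0 (shut) to 1.0 (fully open); "grip_force": force on a finger pad.
Only numpy, scipy, OpenCV 4.12 (cv2) and the standard library are available. Lean on these libraries where they do the work, as an engineer would, in place of code of your own. Each camera call takes 0.05 s, during which the arm holds its last target. There are 200 camera calls.

### The job

Slip the brass sleeve over the shaft of the blue post base, all the way down onto the block. Then take the block with the sleeve on it, set it flat on the plate of the corner jig and press it into the corner so that it sits square and touches both yellow fences at once; finish while still gripping the block and pressing it there, do not let go. Leave the timer, the marker and the yellow tube rack where they are.

Things in the scene. Friction and masses are not known exactly. Their poses are not given: they have to be found in the camera images.
- post_base: blue square block 50 x 50 mm, 38 mm high, loose (0.2 to 0.45 kg), with a steel shaft 14 mm in diameter standing 30 mm out of the middle of its top (top of the shaft 68 mm above the underside, chamfered to 9 mm over the last 3.5 mm). Origin: centre of the underside, z up along the shaft, x and y square to the block's sides; all four sides are alike, any may meet either fence.
- shaft_top (a point): centre of the top end of the post base's shaft, 68 mm above the block's underside
- sleeve: loose brass tube standing on end, outer diameter 34 mm, bore 18 mm (2 mm play all round the shaft), 26 mm high, 0.07 to 0.14 kg. Origin: centre of its underside, z along the bore. Seated on the block its underside is 38 mm above the block's underside and 4 mm of shaft shows above it.
- jig: fixed dark steel plate 120 x 120 mm, 6 mm thick, lying on the table; two yellow fences form a corner at its +x +y side. Polished and slick (friction about 0.2). Origin: centre of the plate's underside, z up; x points square to fence_far, y to fence_left. A block seated in the corner has its centre at x = 20, y = 20 mm and its underside at z = 6 mm of this frame.
- fence_far: yellow fence bar along the jig's +x side, 15 mm thick (x), 120 mm long (y), its top 14 mm above the plate and 20 mm above the table (lower than the block, so fingers that grip the block's upper part pass over it). Origin: centre of its underside; its inner face is 7.5 mm to the -x side of it, at x = 45 mm of the jig. Axes as the jig's. Rigid, fixed to the jig.
- fence_left: yellow fence bar along the jig's +y side, 105 mm long (x), 15 mm thick (y), its top 14 mm above the plate. Origin: centre of its underside; its inner face is 7.5 mm to the -y side of it, at y = 45 mm of the jig. Axes as the jig's. Rigid, fixed to the jig.
- jig_corner (a point): inner corner where the plate and the inner faces of both fences meet (x = 45, y = 45, z = 6 mm of the jig)
- timer: white bench timer, 59 x 70 x 29 mm, loose bystander. Origin: centre of its underside.
- marker: blue and white marker pen lying on the table, 135 mm long along its y, 12 mm thick, loose bystander. Origin: centre of its underside.
- tube_rack: yellow tube rack, 84 x 58 x 84 mm, loose bystander. Origin: centre of its underside.
Mind the look-alikes: they are no part of the job. There is more than one size of the post_base; the one meant has the size given above. Of the things that look like the sleeve, take the one that is farthest to the robot's right at the start.

How it is judged:
By the outcome, as a careful person would: the job done as asked, in the order asked, and still so for the second after the job is handed in, while the arm keeps its last pose, push and grip.
It also fails if it takes over 64 s, if anything falls off the work surface, if the arm or the gripper's body presses on something with over 40 N, if the wrist force passes 120 N, or if a joint passes its speed limit or range.

## Working session

There is one attempt and no reset: what is moved stays moved. The work goes in short steps, Python scripts to look and compute and a tool call to move; the robot and the scene stay as the last step left them, time stands still between calls to the robot, and variables do not carry over. Pictures are saved under pics/ and viewed, at most 10 in all, crops included, and the job is handed in when it is done.

```bash
mkdir -p pics
```

Create h.py:
```python
import numpy as np, cv2
from bench import bot, read_camera, camera_info, order, spot_in
def snap(cam,fn):
    im=read_camera(cam); cv2.imwrite('pics/'+fn,im[:,:,::-1]); return im
def px2w(cam,uv,z,ci=None):
    ci=ci or camera_info(cam);K=np.array(ci['camera_matrix']);R=np.array(ci['R']);t=np.array(ci['t'])
    d=np.linalg.inv(K)@[uv[0],uv[1],1]
    if cam=='wrist':
        r=np.hypot(d[0],d[1]); d=np.array([d[0]/r*np.sin(r),d[1]/r*np.sin(r),np.cos(r)]) if r>0 else d
    c=-R.T@t; d=R.T@d
    return c+d*(z-c[2])/d[2]
def w2px(cam,X,ci=None):
    ci=ci or camera_info(cam);K=np.array(ci['camera_matrix']);p=np.array(ci['R'])@X+np.array(ci['t'])
    if cam=='wrist':
        r=np.hypot(p[0],p[1]);th=np.arctan2(r,p[2]);p=np.array([p[0]/r*th,p[1]/r*th,1])
    else: p=p/p[2]
    return (K@p)[:2]
```

Run:
```python
from h import *
np.set_printoptions(precision=1,suppress=True)
s=bot.observe();print(s)
for c in ('top','side','wrist'):
    snap(c,c+'0.png'); ci=camera_info(c);print(c,np.array(ci['camera_matrix']).tolist(),(-np.array(ci['R']).T@ci['t']))
    for n,z in (('post_base',38),('shaft_top',68),('sleeve',26),('jig',6),('jig_corner',6),('timer',29),('marker',12),('tube_rack',84)):
        for d in spot_in(n,c)[:4]: print(c,n,round(d['score'],2),np.array(d['uv']),px2w(c,d['uv'],z)[:2])
a=np.hstack([cv2.imread('pics/top0.png')]);
```

```text
{'t': 0.0, 'joint_positions': array([ 1.2,  0.3,  1.5, -0. ,  1.3, -0.1]), 'joint_vel': array([-0., -0., -0., -0., -0., -0.]), 'joint_torque': array([ -0. , -43.4, -24.6,  -0. ,   0. ,  -0. ]), 'position': array([123. , 509.9, 198.4]), 'eef_rot': array([-3.1, -0. ,  2.9]), 'ft_force': array([-0.2, -0.2, -0.7]), 'ft_torque': array([ 0., -0., -0.]), 'grip_force': 0.0, 'gripper_width': 1.003040194639057}
top [[458.26150586626505, 0.0, 316.6252591668796], [0.0, 458.26150586626505, 204.06638029883183], [0.0, 0.0, 1.0]] [ 384.5   44.7 1191. ]
top post_base 0.95 [413.7 234.6] [ 494.7 -175.9]
top post_base 0.72 [393.3 273.4] [ 399.3 -120.4]
top post_base 0.56 [447.6 265.5] [ 416.2 -255.5]
top shaft_top 0.96 [410.8 235.6] [ 489.5 -163. ]
top shaft_top 0.72 [452.  261.7] [ 424.2 -258.9]
top shaft_top 0.61 [393.1 270.5] [ 405.9 -116. ]
top sleeve 0.52 [196.1 235.8] [504.2 377.2]
top sleeve 0.46 [227.8 240.1] [491.5 295.4]
top jig 0.57 [299.1 202. ] [589.7 113. ]
top jig_corner 0.87 [299.3 197.2] [602.5 112.3]
top jig_corner 0.43 [414.1 235.4] [ 495.6 -183. ]
top marker 0.53 [326.5 276.8] [394.3
[... 382 characters left out ...]
]
side shaft_top 0.83 [357.2 183.5] [492.5 -92.3]
side shaft_top 0.71 [379.7 179.1] [ 425.2 -139.6]
side shaft_top 0.55 [385.4 197. ] [400.1 -14.4]
side sleeve 0.76 [321.3 297.3] [511.1 410.3]
side sleeve 0.46 [337.3 268.7] [493.1 302.8]
side jig 0.71 [309.9 233.1] [597.7 126.5]
side jig_corner 0.92 [313.8 229.5] [591.  105.5]
side jig_corner 0.62 [307.5 189.6] [ 664.6 -144.7]
side timer 0.83 [310.6 190.1] [643.3 -96.5]
side marker 0.43 [382.8 227.2] [399.1  66.3]
side tube_rack 0.55 [254.2 257.4] [669.8 373.4]
wrist [[309.70691628693146, 0.0, 325.21515579734165], [0.0, 309.70691628693146, 204.24487506218807], [0.0, 0.0, 1.0]] [ 59.4 525.6 374.5]
wrist marker 0.41 [154.2 374.9] [402.1 109.8]
```

Run:
```python
import cv2
a=cv2.imread('pics/top0.png')[130:310,170:490]; cv2.imwrite('pics/tc.png',cv2.resize(a,(800,450),interpolation=cv2.INTER_CUBIC))
a=cv2.imread('pics/side0.png')[140:340,230:430]; cv2.imwrite('pics/sc.png',cv2.resize(a,(600,600),interpolation=cv2.INTER_CUBIC))
```

```text
(no output)
```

View pics/tc.png

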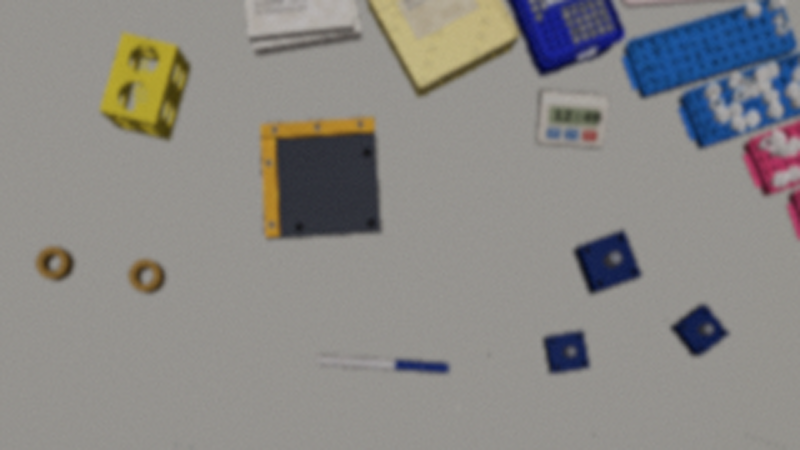

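View pics/sc.png

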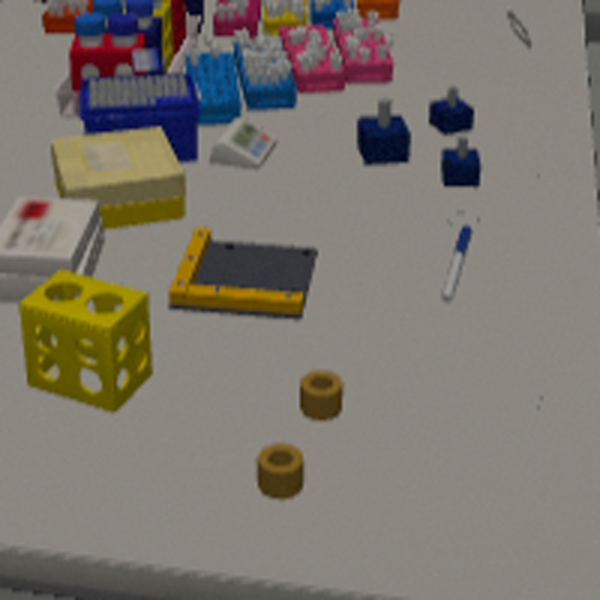

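The top view shows the right-hand sleeve at about crop (146,276), or world (491,295). The large 50 mm post is at crop (608,261), with two smaller posts near it, and the jig is at crop (320,178) with its corner upper-left. The side view agrees.

Add to h.py:
```python
from scipy.spatial.transform import Rotation as Ro
def delta(x,y,z,yaw):
    s=bot.observe(); R0=Ro.from_euler('xyz',s['eef_rot']); Rt=Ro.from_euler('xyz',[np.pi,0,yaw])
    d=R0.inv().apply(np.array([x,y,z])-s['position']); rv=(R0.inv()*Rt).as_rotvec()
    print('rv',np.round(rv,4),'d',np.round(d,1),'| pos',np.round(s['position'],1),'rpy',np.round(s['eef_rot'],3),'q',np.round(s['joint_positions'],2))
```

Run:
```python
from h import *
delta(480,280,170,np.pi/2)
```

```text
rv [ 1.000e-04 -0.000e+00  1.334e+00] d [-400.9 -140.2   29.1] | pos [123.2 510.4 199.1] rpy [3.142 0.    2.905] q [ 1.19  0.34  1.52 -0.    1.28 -0.15]
```

>>> drive_effector([
  [0, 0, 0.17, -50, -18, 4, 1],
  [0, 0, 0.33, -100, -35, 8, 1],
  [0, 0, 0.5, -150, -53, 12, 1],
  [0, 0, 0.67, -200, -70, 16, 1],
  [0, 0, 0.83, -250, -88, 20, 1],
  [0, 0, 1.0, -300, -105, 24, 1],
  [0, 0, 1.17, -350, -123, 28, 1],
  [0, 0, 1.334, -401, -140, 29, 1],
  [0, 0, 1.334, -401, -140, 29, 1],
  [0, 0, 1.334, -401, -140, 29, 1],
  [0, 0, 1.334, -401, -140, 29, 1],
])

```text
t: 2.72
position: [479.0, 281.0, 170.3]
eef_rot: [-3.141, -0.0, 1.573]
ft_force: [-0.6, 0.2, -0.1]
gripper_width: 0.999
grip_force: 0.0
```

Add to h.py:
```python
def brass(im):
    h=cv2.cvtColor(im,cv2.COLOR_RGB2HSV); return cv2.inRange(h,(8,90,40),(24,255,255))
def ell(cam,im,z,near,ci,rmax=40):
    m=brass(im); n,l,st,c=cv2.connectedComponentsWithStats(m)
    for i in range(1,n):
        if st[i,4]<60: continue
        print(cam,'blob',np.round(c[i],1),st[i],np.round(px2w(cam,c[i],z,ci)[:2],1))
```

Run:
```python
from h import *
ci=camera_info('wrist');im=snap('wrist','w1.png');ell('wrist',im,13,None,ci)
ct=camera_info('top');im=cv2.imread('pics/top0.png')[:,:,::-1];ell('top',im,13,None,ct)
print(w2px('wrist',np.array([491,295,26.]),ci))
delta(491,295,60,np.pi/2)
```

```text
wrist blob [354.8  79.8] [339  65  33  31 558] [509.7 393.5]
wrist blob [339.6 170.4] [325 155  31  32 561] [494.1 295.1]
wrist blob [391.8 275.6] [368 267  47  18 686] [560.5 166.5]
wrist blob [486.1 378.3] [460 360  51  39 570] [755.9 -52.3]
top blob [600.1  35.9] [ 566    5   71   58 1631] [1031.4 -717.7]
top blob [488.9 112.3] [472  93  34  29 205] [ 820.7 -398.4]
top blob [350.3 114.1] [339 108  22  15  78] [825.3 -28.3]
top blob [345.9 152.4] [318 128  58  40 200] [719.3 -13.3]
top blob [562.2 163. ] [533 146  73  31 740] [ 676.7 -577.2]
top blob [288.1 192. ] [274 177  46  48 578] [615.8 141.3]
top blob [611.4 204.7] [ 580  189   60   31 1144] [ 563.7 -690.5]
top blob [191.2 234.6] [185 229  14  13 105] [508.8 393.7]
top blob [227.9 239.8] [222 234  13  13  98] [493.3 297.9]
top blob [ 11.6 325.2] [   0  266   35  134 2422] [288.1 845.3]
[337.16878315 172.36125219]
rv [ 0.     -0.0003  0.0023] d [ 13.8  11.9 110.4] | pos [479.1 281.1 170.3] rpy [ 3.142 -0.     1.573] q [0.39 0.42 1.48 0.   1.24 0.39]
```

View pics/w1.png

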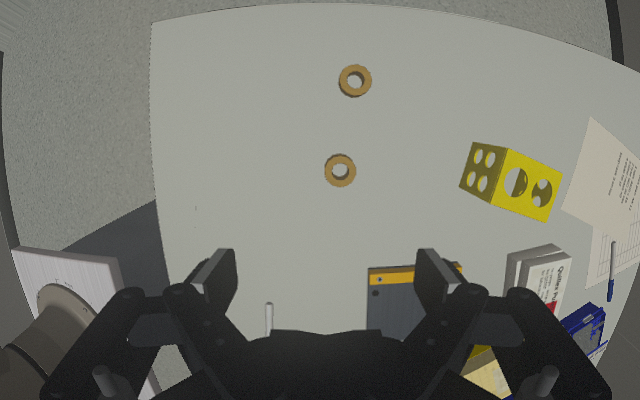

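The wrist picture shows the target sleeve at (340,170) and the other one at (355,80). I'm descending onto the target sleeve.

>>> drive_effector([
  [0, 0, 0, 15, 15, 50, 1],
  [0, 0, 0, 15, 15, 100, 1],
  [0, 0, 0, 15, 15, 135, 1],
  [0, 0, 0, 15, 15, 155, 1],
  [0, 0, 0, 15, 15, 165, 1],
  [0, 0, 0, 15, 15, 165, 1],
  [0, 0, 0, 15, 15, 165, 0],
  [0, 0, 0, 15, 15, 165, 0],
  [0, 0, 0, 15, 15, 165, 0],
  [0, 0, 0, 15, 15, 165, 0],
  [0, 0, 0, 15, 15, 165, 0],
  [0, 0, 0, 15, 15, 165, 0],
], squeeze=40)

```text
t: 4.28
position: [495.1, 295.2, 5.1]
eef_rot: [-3.142, -0.0, 1.571]
ft_force: [-0.6, 0.3, -0.5]
gripper_width: -0.003
grip_force: 0.0
```

>>> drive_effector([
  [0, 0, 0, 0, 0, 0, 0],
  [0, 0, 0, 0, 0, 0, 0],
])

```text
t: 4.53
position: [495.1, 295.2, 5.1]
eef_rot: [-3.142, -0.0, 1.571]
ft_force: [0.3, -0.2, -0.4]
gripper_width: -0.003
grip_force: 0.0
```

Run:
```python
from h import *
ci=camera_info('wrist');im=snap('wrist','w2.png');ell('wrist',im,13,None,ci)
ct=camera_info('top');im=snap('top','t2.png');ell('top',im[150:280,150:340],13,None,ct)
s=snap('side','s2.png')[220:340,260:420];a=np.vstack([im[180:300,170:330],s]);
a=np.hstack([cv2.resize(a[:,:,::-1],None,fx=2.4,fy=2.4),cv2.resize(cv2.imread('pics/w2.png')[:,170:490],(0,0),fx=1.2,fy=1.44)[:576]])
cv2.imwrite('pics/c2.png',a);print(a.shape)
```

```text
wrist blob [353.8  61.2] [ 321   30   66   65 2486] [509.9 394.5]
wrist blob [323.6 226.9] [ 294  204   61   49 1652] [493.7 302. ]
top blob [138.1  42. ] [124  27  46  48 573] [1052.7  557.8]
(576, 768, 3)
```

View pics/c2.png

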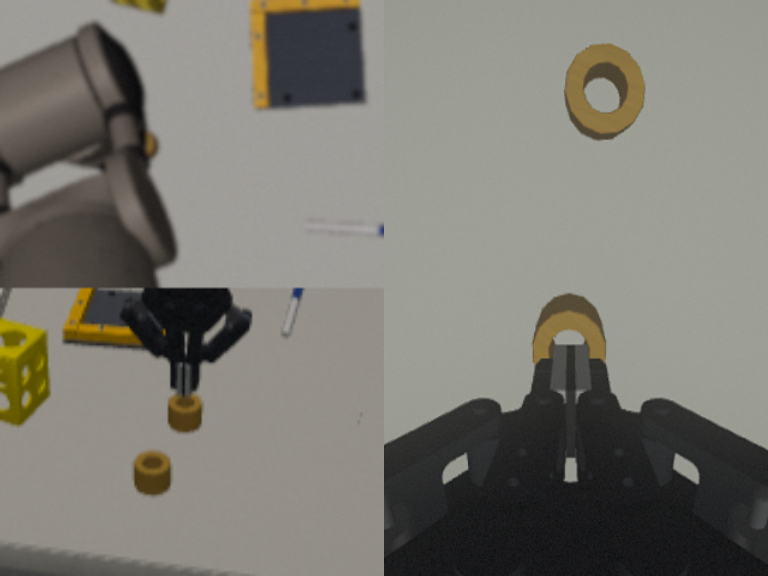

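The gripper shut on nothing: the fingers occlude the sleeve's -y half. I'm checking whether the sleeve moved and where the camera model places the fingertips.

Run:
```python
from h import *
np.set_printoptions(precision=1,suppress=True)
ci=camera_info('wrist')
p=bot.observe()['position']
print('tcp px',w2px('wrist',p,ci), 'grasp px',w2px('wrist',p+[0,0,19],ci),'cam',-np.array(ci['R']).T@ci['t'],np.array(ci['R']))
print('bore top',px2w('wrist',(325,239.6),26,ci))
# far edges of sleeve
im=cv2.imread('pics/w2.png')[:,:,::-1].copy(); m=brass(im); 
for r in (204,210,215,220,225,230,235,240,245,250): 
    c=np.where(m[r,270:380])[0]+270; print(r,c.min() if len(c) else 0,c.max() if len(c) else 0)
for y in (290,295,300,305,310): 
    t=np.linspace(0,2*np.pi,60);P=np.array([w2px('wrist',np.array([494+17*np.cos(a),y+17*np.sin(a),z]),ci) for a in t for z in(0,26.)]);print(y,P.min(0),P.max(0))
d=spot_in('sleeve','side')[:3];print([(x['uv'],x['score'],px2w('side',x['uv'],13)) for x in d])
```

```text
tcp px [326.1 233.2] grasp px [326.2 245.3] cam [494.6 360.3 180.5] [[ 1.  -0.  -0. ]
 [-0.  -1.   0.3]
 [-0.  -0.3 -1. ]]
bore top [494.5 299.3  26. ]
204 324 325
210 308 340
215 303 345
220 300 348
225 298 350
230 297 351
235 295 353
240 294 354
245 294 354
250 294 353
290 [293.  212.1] [355.2 282.5]
295 [292.7 204.2] [355.5 274.7]
300 [292.4 196.1] [355.8 266.8]
305 [292.  187.9] [356.1 258.7]
310 [291.7 179.7] [356.3 250.4]
[([320.4, 295.7], 0.67, array([516.9, 390.2,  13. ])), ([337.3, 270.2], 0.66, array([494.7, 291.2,  13. ]))]
```

Run:
```python
from h import *
np.set_printoptions(precision=1,suppress=True)
p=bot.observe()['position'];print(p)
for P in (p,p+[0,0,21],p+[0,11,0],p+[0,11,21]): print(w2px('side',P), w2px('wrist',P))
for y in (280,295,310):print(y,w2px('side',np.array([494,y,0])),w2px('side',np.array([494,y,26])))
a=cv2.imread('pics/s2.png')[225:295,300:375];a=cv2.resize(a,None,fx=5.5,fy=5.5,interpolation=cv2.INTER_CUBIC)
b=cv2.imread('pics/w2.png')[190:290,280:370];b=cv2.resize(b,None,fx=3.85,fy=3.85,interpolation=cv2.INTER_CUBIC)
cv2.imwrite('pics/c3.png',np.hstack([a,b]))
```

```text
[495.1 295.2   5.1]
[336.8 273.8] [326.1 233.2]
[336.9 266.7] [326.2 246.7]
[336.1 276.6] [326.1 215.8]
[336.2 269.4] [326.2 227.5]
280 [338.2 271.8] [338.4 263.1]
295 [337.2 275.5] [337.4 266.7]
310 [336.3 279.4] [336.4 270.5]
```

View pics/c3.png

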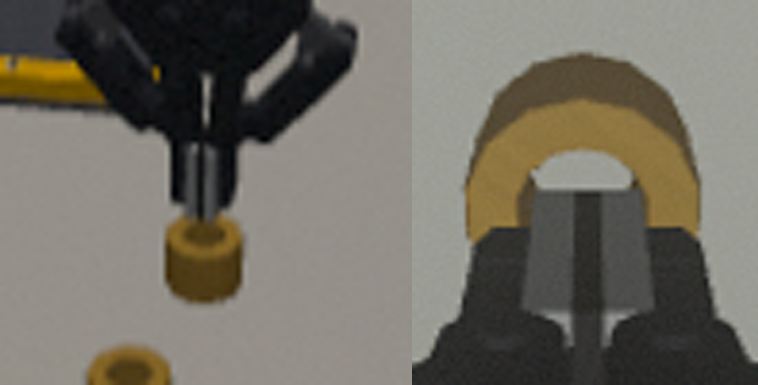

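Run:
```python
from h import *
np.set_printoptions(precision=1,suppress=True)
from scipy.optimize import least_squares
for rs in (262,264.6,266):
  f=lambda X:np.r_[w2px('wrist',X)-[324.7,239.4],w2px('side',X)-[336.9,rs]]
  r=least_squares(f,[495,295,20]);print(r.x,r.fun)
```

```text
[494.4 308.5  49.1] [-0.1  0.  -0.3  0. ]
[494.4 304.5  38.9] [-0.   0.  -0.1  0. ]
[494.4 302.3  33.3] [-0.  0. -0.  0.]
```

>>> drive_effector([
  [0, 0, 0, 0, 0, 0, 0.3],
  [0, 0, 0, 0, 0, 0, 0.3],
  [0, 0, 0, 0, 0, 0, 0.3],
  [0, 0, 0, 0, 0, 0, 0.3],
])

```text
t: 5.22
position: [495.1, 295.2, 5.1]
eef_rot: [3.142, -0.0, 1.571]
ft_force: [-0.8, -0.5, 0.0]
gripper_width: 0.301
grip_force: 0.0
```

Triangulating puts the real fingertips about 35–40 mm above the reported TCP, so they closed just above the sleeve. I'll open, go 33 mm lower and close there.

>>> drive_effector([
  [0, 0, 0, 0, -1, 0, 1],
  [0, 0, 0, 0, -1, 0, 1],
  [0, 0, 0, 0, -1, 0, 1],
  [0, 0, 0, 0, -1, 0, 1],
  [0, 0, 0, 0, -1, 10, 1],
  [0, 0, 0, 0, -1, 20, 1],
  [0, 0, 0, 0, -1, 27, 1],
  [0, 0, 0, 0, -1, 33, 1],
  [0, 0, 0, 0, -1, 33, 1],
])

```text
t: 6.35
position: [493.8, 295.1, -28.5]
eef_rot: [-3.141, 0.0, 1.571]
ft_force: [-0.1, 0.5, -0.4]
gripper_width: 1.001
grip_force: 0.0
```

>>> drive_effector([
  [0, 0, 0, 0, 0, 0, 0],
  [0, 0, 0, 0, 0, 0, 0],
  [0, 0, 0, 0, 0, 0, 0],
  [0, 0, 0, 0, 0, 0, 0],
  [0, 0, 0, 0, 0, 0, 0],
  [0, 0, 0, 0, 0, 0, 0],
  [0, 0, 0, 0, 0, 0, 0],
], squeeze=40)

```text
t: 7.22
position: [494.4, 295.3, -27.4]
eef_rot: [3.141, -0.0, 1.571]
ft_force: [-0.4, -0.4, 6.1]
gripper_width: 0.38
grip_force: 40.0
```

Run:
```python
from h import *
a=snap('wrist','w4.png')[150:330,230:420]; cv2.imwrite('pics/w4c.png',cv2.resize(a[:,:,::-1],None,fx=3,fy=3))
```

```text
(no output)
```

View pics/w4c.png

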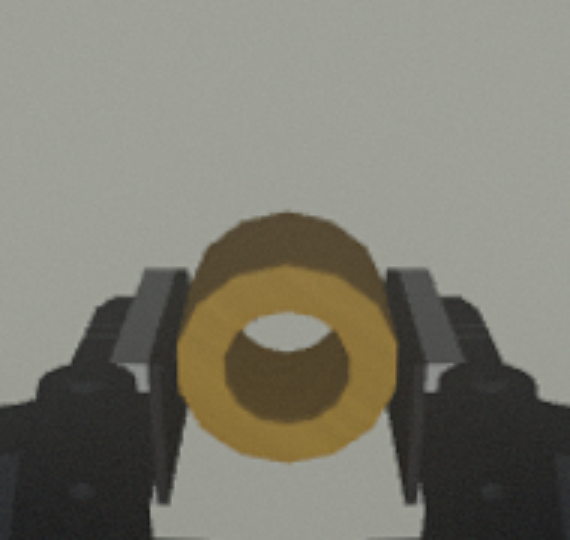

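The sleeve is gripped centrally, with the pads at x 190 and 390 in the crop. Next I lift it and carry it past the post for a measurement.

>>> drive_effector([
  [0, 0, 0, 0, 0, -40, 0],
  [0, 0, 0, 0, 0, -80, 0],
  [0, 0, 0, -50, 0, -100, 0],
  [0, 0, 0, -110, 0, -100, 0],
  [0, 0, 0, -170, 0, -100, 0],
  [0, 0, 0, -230, 0, -100, 0],
  [0, 0, 0, -290, 0, -100, 0],
  [0, 0, 0, -350, 0, -100, 0],
  [0, 0, 0, -410, 0, -100, 0],
  [0, 0, 0, -470, 0, -100, 0],
  [0, 0, 0, -520, 0, -100, 0],
  [0, 0, 0, -520, 0, -100, 0],
])

```text
t: 8.78
position: [493.8, -228.2, 71.6]
eef_rot: [3.141, 0.001, 1.566]
ft_force: [-0.5, 1.0, -1.3]
gripper_width: 0.376
grip_force: 40.1
```

>>> drive_effector([
  [0, 0, 0, 0, 0, 0, 0],
  [0, 0, 0, 0, 0, 0, 0],
  [0, 0, 0, 0, 0, 0, 0],
])

```text
t: 9.15
position: [494.3, -223.6, 72.1]
eef_rot: [-3.142, -0.0, 1.573]
ft_force: [0.6, 0.0, -1.9]
gripper_width: 0.374
grip_force: 40.1
```

Run:
```python
from h import *
ci=camera_info('wrist');im=snap('wrist','w5.png')
for n,z in (('post_base',38),('shaft_top',68)):
  for d in spot_in(n,'wrist'): print(n,d['score'],d['uv'],px2w('wrist',d['uv'],z,ci))
np.savez('w5.npz',K=ci['camera_matrix'],R=ci['R'],t=ci['t'])
```

```text
post_base 0.91 [213.5, 89.9] [ 416.05596612 -132.5344507    38.        ]
post_base 0.72 [327.8, 149.4] [ 495.46091234 -176.29782153   38.        ]
post_base 0.67 [243.2, 251.1] [ 431.93341736 -251.32979454   38.        ]
shaft_top 0.95 [238.5, 251.9] [ 437.51346726 -238.72163344   68.        ]
shaft_top 0.83 [331.5, 146.7] [ 497.34648558 -172.18032626   68.        ]
shaft_top 0.68 [210.0, 91.2] [ 424.89252585 -136.86598777   68.        ]
```

View pics/w5.png

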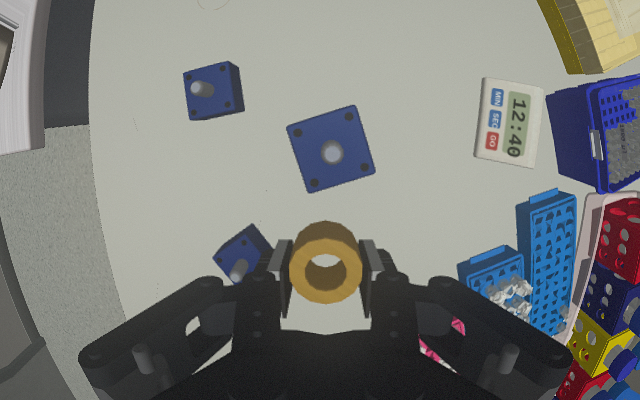

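The wrist picture shows the 50 mm post at (332,150) with its shaft at (333,152), the small posts at (213,90) and (243,255), and the held sleeve at (325,262). I'm fitting the block's top face and shaft.

Add to h.py:
```python
def blue_rect(im,ci,near,z):
    h=cv2.cvtColor(im,cv2.COLOR_RGB2HSV); m=cv2.inRange(h,(105,90,40),(130,255,255))
    m=cv2.morphologyEx(m,cv2.MORPH_CLOSE,np.ones((3,3),np.uint8))
    cs,_=cv2.findContours(m,cv2.RETR_EXTERNAL,cv2.CHAIN_APPROX_NONE)
    c=min([c for c in cs if cv2.contourArea(c)>400],key=lambda c:np.hypot(*(c.mean(0)[0]-near)))
    W=np.array([px2w('wrist',p[0],z,ci)[:2] for p in c],np.float32)
    r=cv2.minAreaRect(W); print('rect',r); return c,r
def shaft(im,ci,near,z,rad=22):
    h=cv2.cvtColor(im,cv2.COLOR_RGB2HSV); m=cv2.inRange(h,(0,0,90),(180,70,255))
    k=np.zeros_like(m);cv2.circle(k,(int(near[0]),int(near[1])),rad,255,-1);m&=k
    n,l,st,c=cv2.connectedComponentsWithStats(m)
    for i in range(1,n):
        if st[i,4]>30: print('shaft',c[i],st[i],px2w('wrist',c[i],z,ci))
```

Run:
```python
from h import *
f=np.load('w5.npz');ci={'camera_matrix':f['K'],'R':f['R'],'t':f['t']}
im=cv2.imread('pics/w5.png')[:,:,::-1].copy()
blue_rect(im,ci,(332,150),38); shaft(im,ci,(332,152),64)
for zz in (38,68):print(w2px('wrist',px2w('wrist',(332,150),38,ci)+[0,0,zz-38],ci))
# sleeve held: bore top centre in px, at z
print(-np.array(ci['R']).T@ci['t']); delta(494,-165,72,np.pi/2)
```

```text
rect ((497.6888122558594, -176.0081329345703), (48.732032775878906, 48.89169692993164), 17.57166290283203)
shaft [331.82378855 152.07268722] [321 140  23  25 454] [ 497.63277041 -175.68978748   64.        ]
[332. 150.]
[333.11009756 154.43689158]
[ 493.7163173  -158.58774812  247.54909359]
rv [ 0.0001 -0.      0.0011] d [59.2 -0.2  0.2] | pos [ 494.3 -224.2   72.2] rpy [ 3.141 -0.     1.572] q [-0.57  0.51  1.65  0.    0.99 -0.57]
```

Run:
```python
from h import *
f=np.load('w5.npz');ci={'camera_matrix':f['K'],'R':f['R'],'t':f['t']}
im=cv2.imread('pics/w5.png')[:,:,::-1].copy()
h=cv2.cvtColor(im,cv2.COLOR_RGB2HSV);m=brass(im);m[:200]=0;m[:,:270]=0;m[:,380:]=0;b=m&cv2.inRange(h[:,:,2],125,255)
ys,xs=np.where(m>0);print('brass',xs.min(),xs.max(),ys.min(),ys.max())
ys,xs=np.where(b>0);print('ring',xs.min(),xs.max(),ys.min(),ys.max())
c=h[:,326]; print([(r,int(c[r,2])) for r in range(218,308,3)])
p=np.array([494.3,-224.0,72.1])
for dy in (-2,0,2):
  t=np.linspace(0,2*np.pi,90);
  for r,z in ((17,53.5),(9,53.5),(17,27.5)):
    P=np.array([w2px('wrist',p+[r*np.cos(a),dy+r*np.sin(a),z],ci) for a in t]);print(dy,r,z,P.min(0),P.max(0))
```

```text
brass 289 362 221 303
ring 289 361 238 303
[(218, 181), (221, 90), (224, 94), (227, 96), (230, 95), (233, 95), (236, 96), (239, 156), (242, 161), (245, 162), (248, 160), (251, 160), (254, 175), (257, 177), (260, 176), (263, 176), (266, 180), (269, 90), (272, 90), (275, 93), (278, 92), (281, 91), (284, 91), (287, 94), (290, 110), (293, 162), (296, 162), (299, 160), (302, 156), (305, 174)]
-2 17 53.5 [288.32772982 244.69343854] [364.35662745 310.7961601 ]
-2 9 53.5 [306.17339767 261.63228736] [346.52657313 296.63726206]
-2 17 27.5 [293.74849759 224.99782936] [358.60869818 283.85730763]
0 17 53.5 [288.11903895 240.33063913] [364.58915669 307.33575384]
0 9 53.5 [306.06752705 257.47464799] [346.65786975 292.96302868]
0 17 27.5 [293.61496775 221.2314173 ] [358.7600661  280.68042517]
2 17 53.5 [287.91197718 235.91849252] [364.82004108 303.82229356]
2 9 53.5 [305.96251162 253.26472355] [346.78837106 289.23482179]
2 17 27.5 [293.48297501 217.43478836] [358.90986532 277.46682116]
```

>>> drive_effector([
  [0, 0, 0, 24, 2, 0, 0],
  [0, 0, 0, 47, 3.7, 0, 0],
  [0, 0, 0, 47, 3.7, 10, 0],
  [0, 0, 0, 47, 3.7, 20, 0],
  [0, 0, 0, 47, 3.7, 20, 0],
  [0, 0, 0, 47, 3.7, 20, 0],
  [0, 0, 0, 47, 3.7, 27, 0],
  [0, 0, 0, 47, 3.7, 32, 0],
  [0, 0, 0, 47, 3.7, 36, 0],
  [0, 0, 0, 47, 3.7, 40, 0],
  [0, 0, 0, 47, 3.7, 40, 0],
])

```text
t: 10.68
position: [497.6, -177.6, 31.7]
eef_rot: [-3.141, -0.0, 1.571]
ft_force: [0.5, 0.2, -1.3]
gripper_width: 0.378
grip_force: 40.1
```

Run:
```python
from h import *
print(bot.observe()['ft_force'],bot.observe()['position'])
a=snap('wrist','w6.png')[180:320,240:410]; cv2.imwrite('pics/w6c.png',cv2.resize(a[:,:,::-1],None,fx=3,fy=3))
```

```text
[ 0.47796662  0.16462197 -1.31147279] [ 497.61935714 -177.61554552   31.72236134]
```

View pics/w6c.png

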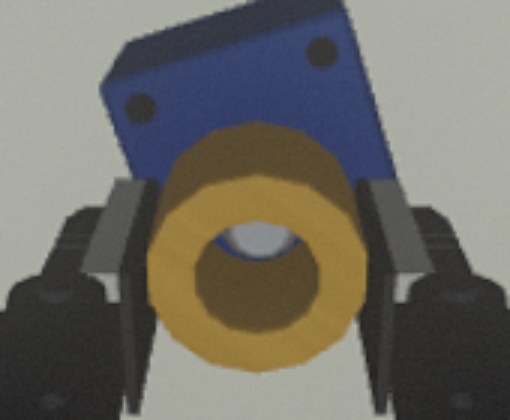

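The shaft end shows inside the bore with no contact force. I'm continuing down to the block.

>>> drive_effector([
  [0, 0, 0, 0, 0, 6, 0],
  [0, 0, 0, 0, 0, 11, 0],
  [0, 0, 0, 0, 0, 15, 0],
  [0, 0, 0, 0, 0, 18, 0],
  [0, 0, 0, 0, 0, 20, 0],
  [0, 0, 0, 0, 0, 21, 0],
  [0, 0, 0, 0, 0, 21, 0],
])

```text
t: 11.6
position: [497.8, -177.8, 11.1]
eef_rot: [3.142, -0.0, 1.571]
ft_force: [-0.3, -1.5, -0.9]
gripper_width: 0.375
grip_force: 40.1
```

>>> drive_effector([
  [0, 0, 0, 0, 0, 1, 0],
  [0, 0, 0, 0, 0, 1, 0],
  [0, 0, 0, 0, 0, 1, 0.6],
  [0, 0, 0, 0, 0, 1, 0.7],
  [0, 0, 0, 0, 0, 1, 0.8],
  [0, 0, 0, 0, 0, -10, 0.8],
  [0, 0, 0, 0, 0, -50, 1],
  [0, 0, 0, -50, 0, -80, 1],
  [0, 0, 0, -60, 0, -80, 1],
  [0, 0, 0, -60, 0, -80, 1],
  [0, 0, 0, -60, 0, -80, 1],
])

```text
t: 12.98
position: [497.0, -236.4, 90.1]
eef_rot: [-3.14, -0.002, 1.571]
ft_force: [0.3, -0.6, -0.3]
gripper_width: 1.003
grip_force: 0.0
```

Run:
```python
from h import *
ci=camera_info('wrist');im=snap('wrist','w7.png');print(bot.observe()['position'])
blue_rect(im,ci,(332,150),38)
h=brass(im);n,l,st,c=cv2.connectedComponentsWithStats(h)
for i in range(1,n):
    if st[i,4]>60: print(c[i],st[i],px2w('wrist',c[i],54,ci))
P=px2w('wrist',(0,0),0,ci)
for x,y in ((497.7,-176),):
  for z in (38,64):
    Q=np.array([w2px('wrist',np.array([x+17*np.cos(a),y+17*np.sin(a),z]),ci) for a in np.linspace(0,6.28,60)]);print('expect',z,Q.min(0),Q.max(0))
im=snap('side','s7.png')[150:215,330:430];w=cv2.imread('pics/w7.png')[80:230,240:410]
a=np.hstack([cv2.resize(im[:,:,::-1],(600,390))[:, :400],cv2.resize(w,(390,390))]);cv2.imwrite('pics/c7.png',a)
```

```text
[ 497.17553214 -236.40965982   90.14130449]
rect ((497.65704345703125, -176.13160705566406), (48.88471603393555, 48.99469757080078), 18.130626678466797)
[582.47321429  12.80535714] [563   0  38  29 560] [729.5556199  -48.34538558  54.        ]
[612.74357192  30.39541348] [ 577    0   63   60 1439] [777.16063777 -52.18475273  54.        ]
[326.63848797 131.8975945 ] [ 302  107   50   51 1455] [ 497.43815571 -177.24117878   54.        ]
expect 38 [303.65597721 106.53244654] [350.24880515 152.67767144]
expect 64 [300.80696039 104.31424597] [353.37023302 156.37917078]
```

View pics/c7.png

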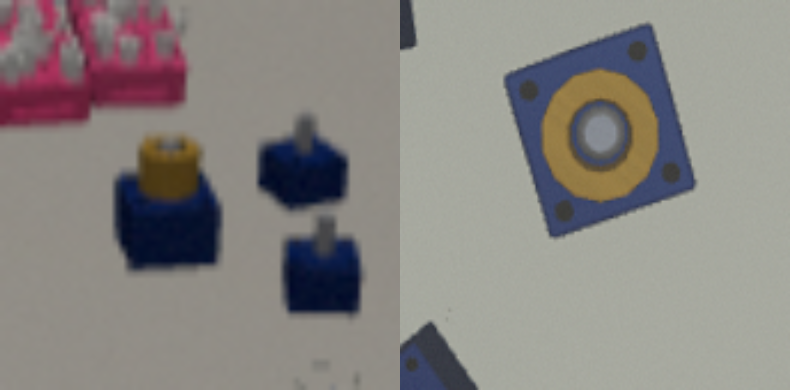

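The sleeve is seated flat on the block with the shaft showing through the bore, in both side and wrist views. The tip offset matters for clearing the fences, so I'll calibrate it by touching bare table at the opening used for the block.

>>> drive_effector([
  [0, 0, 0, 60, 0, 0, 0.59],
  [0, 0, 0, 120, 0, 0, 0.59],
  [0, 0, 0, 176, 0, 20, 0.59],
  [0, 0, 0, 176, 0, 70, 0.59],
  [0, 0, 0, 176, 0, 105, 0.59],
  [0, 0, 0, 176, 0, 115, 0.59],
  [0, 0, 0, 176, 0, 115, 0.59],
  [0, 0, 0, 176, 0, 115, 0.59],
])

```text
t: 14.08
position: [498.8, -62.1, -22.7]
eef_rot: [3.139, 0.001, 1.571]
ft_force: [0.4, -0.5, 0.9]
gripper_width: 0.59
grip_force: 0.0
```

>>> drive_effector([
  [0, 0, 0, 0, 0, 2, 0.59],
  [0, 0, 0, 0, 0, 4, 0.59],
  [0, 0, 0, 0, 0, 4, 0.59],
])

```text
t: 14.45
position: [497.8, -61.9, -27.8]
eef_rot: [3.141, -0.0, 1.571]
ft_force: [0.3, 0.3, -0.7]
gripper_width: 0.59
grip_force: 0.0
```

>>> drive_effector([
  [0, 0, 0, 0, 0, 2, 0.59],
  [0, 0, 0, 0, 0, 4, 0.59],
  [0, 0, 0, 0, 0, 4, 0.59],
])

```text
t: 14.82
position: [497.6, -61.7, -32.2]
eef_rot: [-3.141, -0.0, 1.571]
ft_force: [-0.7, 0.2, 0.4]
gripper_width: 0.59
grip_force: 0.0
```

>>> drive_effector([
  [0, 0, 0, 0, 0, 2, 0.59],
  [0, 0, 0, 0, 0, 3, 0.59],
  [0, 0, 0, 0, 0, 3, 0.59],
])

```text
t: 15.2
position: [497.8, -61.7, -35.0]
eef_rot: [-3.141, -0.0, 1.571]
ft_force: [-0.6, -0.5, 1.0]
gripper_width: 0.587
grip_force: 0.0
```

>>> drive_effector([
  [0, 0, 0, 0, 0, 1, 0.59],
  [0, 0, 0, 0, 0, 2, 0.59],
  [0, 0, 0, 0, 0, 2, 0.59],
])

```text
t: 15.58
position: [498.0, -61.8, -35.3]
eef_rot: [3.141, 0.0, 1.571]
ft_force: [-4.8, 1.5, 18.0]
gripper_width: 0.588
grip_force: 8.8
```

>>> drive_effector([
  [0, 0, 0, 0, 0, 1, 0.59],
  [0, 0, 0, 0, 0, 2, 0.59],
  [0, 0, 0, 0, 0, 2, 0.59],
])

```text
t: 15.95
position: [498.0, -61.8, -35.4]
eef_rot: [3.14, 0.001, 1.571]
ft_force: [-9.2, 2.0, 38.8]
gripper_width: 0.588
grip_force: 19.3
```

The fingertips sit 35 mm above the reported TCP at this opening. I'll grip the block with the tips 18 mm above its underside, so TCP z ≈ -17.

>>> drive_effector([
  [0, 0, 0, 0, 0, -50, 0.8],
  [0, 0, 0, 0, 0, -105, 1],
  [0, 0, -0.15, -55, 0, -125, 1],
  [0, 0, -0.312, -114, 0, -125, 1],
  [0, 0, -0.312, -114, 0, -125, 1],
  [0, 0, -0.312, -114, 0, -125, 1],
  [0, 0, -0.312, -114, 0, -125, 1],
])

```text
t: 16.82
position: [497.6, -174.5, 85.8]
eef_rot: [-3.141, -0.001, 1.883]
ft_force: [-0.3, -0.1, -0.4]
gripper_width: 1.0
grip_force: 0.0
```

Run:
```python
from h import *
delta(497.7,-176.3,-17,np.pi/2+0.312)
```

```text
rv [-0.0005 -0.0009  0.0005] d [ -1.8  -0.4 102.8] | pos [ 497.6 -174.5   85.8] rpy [-3.141e+00 -1.000e-03  1.883e+00] q [-0.48  0.47  1.67  0.    1.   -0.8 ]
```

>>> drive_effector([
  [0, 0, 0, -1.8, 0, 35, 1],
  [0, 0, 0, -1.8, 0, 70, 1],
  [0, 0, 0, -1.8, 0, 90, 1],
  [0, 0, 0, -1.8, 0, 99, 1],
  [0, 0, 0, -1.8, 0, 103, 1],
  [0, 0, 0, -1.8, 0, 103, 1],
  [0, 0, 0, -1.8, 0, 103, 0.3],
  [0, 0, 0, -1.8, 0, 103, 0.3],
  [0, 0, 0, -1.8, 0, 103, 0.3],
  [0, 0, 0, -1.8, 0, 103, 0.3],
  [0, 0, 0, -1.8, 0, 103, 0.3],
  [0, 0, 0, -1.8, 0, 103, 0.3],
], squeeze=70)

```text
t: 18.32
position: [498.9, -177.8, -16.0]
eef_rot: [3.14, 0.001, 1.883]
ft_force: [0.1, 0.9, 4.8]
gripper_width: 0.573
grip_force: 74.2
```

>>> drive_effector([
  [0, 0, 0, 0, 0, -10, 0.3],
  [0, 0, 0, 0, 0, -50, 0.3],
  [0, 0, 0, 0, 0, -80, 0.3],
  [0, 0, 0, 0, 0, -80, 0.3],
  [0, 0, 0, 0, 0, -80, 0.3],
])

```text
t: 18.95
position: [497.4, -177.0, 61.9]
eef_rot: [-3.14, -0.002, 1.883]
ft_force: [-0.7, -0.6, -5.3]
gripper_width: 0.566
grip_force: 74.5
```

Run:
```python
from h import *
delta(560,60,60,np.pi/2+0.07)
```

```text
rv [-0.0016 -0.0014  0.2419] d [206.4 132.3   2.1] | pos [ 497.4 -177.    61.9] rpy [-3.140e+00 -2.000e-03  1.883e+00] q [-0.49  0.5   1.7   0.    0.95 -0.8 ]
```

>>> drive_effector([
  [0, 0, 0.06, 38, 35, -10, 0.3],
  [0, 0, 0.12, 75, 70, -15, 0.3],
  [0, 0, 0.18, 113, 105, -15, 0.3],
  [0, 0, 0.242, 151, 141, -15, 0.3],
  [0, 0, 0.242, 151, 141, -15, 0.3],
  [0, 0, 0.242, 151, 141, -15, 0.3],
  [0, 0, 0.242, 151, 141, -15, 0.3],
])

```text
t: 19.82
position: [585.3, 8.4, 77.2]
eef_rot: [-3.14, -0.0, 1.64]
ft_force: [-0.9, -0.5, -4.1]
gripper_width: 0.567
grip_force: 74.8
```

Run:
```python
from h import *
ci=camera_info('wrist');im=snap('wrist','w8.png')
np.savez('w8.npz',K=ci['camera_matrix'],R=ci['R'],t=ci['t']);print(bot.observe()['position'],bot.observe()['eef_rot'])
```

```text
[585.61062391   8.28546562  77.57964225] [-3.14044846e+00 -1.42173160e-04  1.63923847e+00]
```

View pics/w8.png

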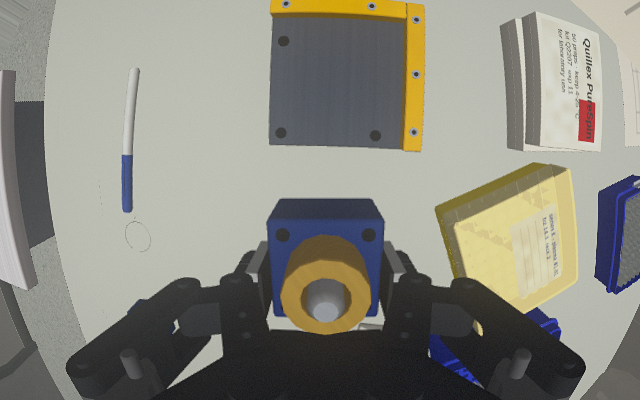

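The jig is in view: plate at px 270–405 × 15–148, the far fence on the right and the left fence on top. The block is held square with its sleeve on. Next I fit the fence inner faces.

Create jig.py:
```python
from h import *
f=np.load('w8.npz');ci={'camera_matrix':f['K'],'R':f['R'],'t':f['t']}
im=cv2.imread('pics/w8.png')[:,:,::-1].copy()
h=cv2.cvtColor(im,cv2.COLOR_RGB2HSV);y=cv2.inRange(h,(15,150,60),(32,255,255))
L=[];F=[]
for c in range(285,395,3):
    r=np.where(y[:60,c])[0]
    if len(r): L.append((c,r.max()+.5))
for r in range(25,143,3):
    c=np.where(y[r,380:450])[0]+380
    if len(c): F.append((c.min()-.5,r))
def fit(P,ax):
    W=np.array([px2w('wrist',p,6,ci)[:2] for p in P]);a,b=W[:,1-ax],W[:,ax]
    k=np.polyfit(a,b,1)
    for _ in range(3): g=abs(np.polyval(k,a)-b)<1.0; k=np.polyfit(a[g],b[g],1)
    print('inl',g.sum(),len(g),'rms',np.std((np.polyval(k,a)-b)[g]));return k
kl=fit(L,1); kf=fit(F,0)   # y=kl(x); x=kf(y)
print('yaw from left',np.arctan(kl[0]),'far',-np.arctan(kf[0]))
yy=(np.polyval(kl,0)+kl[0]*kf[1])/(1-kl[0]*kf[0]);xx=np.polyval(kf,yy);print('corner',xx,yy)
# plate outline
m=cv2.inRange(h,(0,0,30),(180,110,110));m[:, :262]=0;m[:,408:]=0;m[160:]=0
cs,_=cv2.findContours(cv2.morphologyEx(m,cv2.MORPH_OPEN,np.ones((5,5))),cv2.RETR_EXTERNAL,cv2.CHAIN_APPROX_NONE);c=max(cs,key=cv2.contourArea)
W=np.array([px2w('wrist',p[0],6,ci)[:2] for p in c],np.float32);r=cv2.minAreaRect(W);print(r,cv2.boxPoints(r))
```

```bash
python3 jig.py
```

```text
inl 37 37 rms 0.2283034979949593
inl 34 40 rms 0.29990071517129435
yaw from left 0.03524213879383781 far 0.0386781460564425
corner 637.6054244632438 163.5697473276584
((586.7684326171875, 108.73466491699219), (105.46024322509766, 105.7934341430664), 2.325258493423462) [[531.9356   159.44846 ]
 [536.22784   53.74212 ]
 [641.60126   58.020874]
 [637.309    163.7272  ]]
```

>>> drive_effector([
  [0, 0, 0.031, 50, 15, 0, 0.3],
  [0, 0, 0.031, 100, 25, 0, 0.3],
  [0, 0, 0.031, 121.4, 30, 15, 0.3],
  [0, 0, 0.031, 121.4, 30, 45, 0.3],
  [0, 0, 0.031, 121.4, 30, 65, 0.3],
  [0, 0, 0.031, 121.4, 30, 75, 0.3],
  [0, 0, 0.031, 121.4, 30, 75, 0.3],
  [0, 0, 0.031, 121.4, 30, 75, 0.3],
])

```text
t: 20.88
position: [608.4, 132.4, 4.0]
eef_rot: [3.14, -0.0, 1.609]
ft_force: [-0.1, 0.5, -4.2]
gripper_width: 0.567
grip_force: 74.6
```

Run:
```python
from h import *
delta(607.3,131.5,-10.5,np.pi/2+.0375)
```

```text
rv [ 0.0017 -0.0001  0.001 ] d [-0.8 -1.2 14.5] | pos [608.4 132.4   4. ] rpy [ 3.14  -0.     1.609] q [0.09 0.72 1.46 0.   0.96 0.05]
```

>>> drive_effector([
  [0.0015, 0, 0, -0.8, -1.2, 5, 0.3],
  [0.0015, 0, 0, -0.8, -1.2, 9, 0.3],
  [0.0015, 0, 0, -0.8, -1.2, 12, 0.3],
  [0.0015, 0, 0, -0.8, -1.2, 13.5, 0.3],
  [0.0015, 0, 0, -0.8, -1.2, 13.5, 0.3],
  [0.0015, 0, 0, -0.8, -1.2, 13.5, 0.3],
])

```text
t: 21.62
position: [606.8, 132.0, -9.9]
eef_rot: [-3.141, -0.0, 1.61]
ft_force: [-1.8, 0.4, 0.6]
gripper_width: 0.571
grip_force: 75.3
```

>>> drive_effector([
  [0, 0, 0, 0, 0, 1.5, 0.3],
  [0, 0, 0, 0, 0, 1.5, 0.3],
  [0, 0, 0, 0, 0, 1.5, 0.3],
])

```text
t: 22.0
position: [607.1, 132.0, -10.0]
eef_rot: [3.141, -0.0, 1.61]
ft_force: [-4.8, -0.2, 10.5]
gripper_width: 0.569
grip_force: 76.6
```

The block rests flat on the plate. Now I press it into the corner, towards the far fence first.

>>> drive_effector([
  [0, 0, 0, 1, 1.5, 0, 0.3],
  [0, 0, 0, 2, 3, 0, 0.3],
  [0, 0, 0, 3, 4.5, 0, 0.3],
  [0, 0, 0, 3, 5.5, 0, 0.3],
  [0, 0, 0, 3, 5.5, 0, 0.3],
])

```text
t: 22.62
position: [612.7, 135.0, -10.0]
eef_rot: [3.141, 0.0, 1.61]
ft_force: [-5.0, -1.6, 10.7]
gripper_width: 0.573
grip_force: 76.5
```

>>> drive_effector([
  [0, 0, 0, 0, 1, 0, 0.3],
  [0, 0, 0, 0, 2, 0, 0.3],
  [0, 0, 0, 0, 2, 0, 0.3],
  [0, 0, 0, 0, 2, 0, 0.3],
])

```text
t: 23.12
position: [613.1, 135.0, -10.0]
eef_rot: [-3.139, 0.0, 1.61]
ft_force: [-8.3, -1.6, 15.1]
gripper_width: 0.564
grip_force: 77.1
```

>>> drive_effector([
  [0, 0, 0, 1, 0.5, 0, 0.3],
  [0, 0, 0, 2, 1, 0, 0.3],
  [0, 0, 0, 3, 1, 0, 0.3],
  [0, 0, 0, 3, 1, 0, 0.3],
])

```text
t: 23.62
position: [613.0, 135.1, -9.9]
eef_rot: [-3.136, 0.004, 1.61]
ft_force: [-13.5, -13.1, 18.8]
gripper_width: 0.568
grip_force: 77.5
```

>>> drive_effector([
  [0, 0, 0, 1, 0.5, 0, 0.3],
  [0, 0, 0, 1.5, 0.5, 0, 0.3],
  [0, 0, 0, 1.5, 0.5, 0, 0.3],
])

```text
t: 24.0
position: [613.0, 135.1, -9.9]
eef_rot: [-3.135, 0.006, 1.61]
ft_force: [-15.1, -18.8, 20.6]
gripper_width: 0.573
grip_force: 77.8
```

Both contacts carry load. I'm checking numerically, from a wrist picture, where the block's top edges lie relative to the fence lines, along with the tilt and remaining contact.

Create chk.py:
```python
from h import *
ci=camera_info('wrist');im=snap('wrist','w9.png')
h=cv2.cvtColor(im,cv2.COLOR_RGB2HSV);m=cv2.inRange(h,(105,90,40),(130,255,255));V=h[:,:,2]
ex=np.array([np.cos(.0375),np.sin(.0375)]);ey=np.array([-ex[1],ex[0]]);C=np.array([637.6,163.6])
def jig(p,z): w=px2w('wrist',p,z,ci)[:2]-C; return np.array([45+w@ex,45+w@ey])
cs,_=cv2.findContours(m,cv2.RETR_EXTERNAL,cv2.CHAIN_APPROX_NONE)
c=min([c for c in cs if cv2.contourArea(c)>300],key=lambda c:np.hypot(*(c.mean(0)[0]-(325,230))))[:,0]
print('blue box',c.min(0),c.max(0))
for col in (285,300,325,350,365):
    r=np.where(m[:,col])[0]; r=r[(r>120)&(r<300)]
    print(col,'first blue',r.min() if len(r) else None,'V',V[r.min()-8:r.min()+24:2,col].tolist() if len(r) else '')
for y in (45,20):
  for z in (6,20,44):
    print('expect jig y',y,'z',z,[np.round(w2px('wrist',np.r_[C+ex*(x-45)+ey*(y-45),z],ci),1).tolist() for x in (-5,20,45)])
s=bot.observe();print(s['ft_force'],s['ft_torque'],s['position']);delta(613,135.1,-10,np.pi/2+.0375)
```

```bash
python3 chk.py
```

```text
blue box [267 219] [383 316]
285 first blue 219 V [61, 58, 61, 57, 78, 94, 103, 102, 103, 67, 48, 50, 50, 49, 49, 72]
300 first blue 220 V [56, 61, 61, 66, 91, 100, 101, 101, 103, 105, 99, 103, 102, 102, 95, 81]
325 first blue 220 V [59, 59, 57, 64, 89, 99, 102, 102, 102, 102, 102, 94, 95, 88, 93, 91]
350 first blue 221 V [61, 61, 58, 80, 95, 101, 105, 106, 104, 103, 104, 104, 104, 105, 103, 78]
365 first blue 221 V [61, 63, 60, 80, 99, 102, 105, 109, 76, 56, 54, 55, 53, 53, 71, 106]
expect jig y 45 z 6 [[280.3, 194.9], [327.3, 195.0], [374.2, 195.2]]
expect jig y 45 z 20 [[276.2, 201.7], [327.3, 201.8], [378.4, 202.0]]
expect jig y 45 z 44 [[267.1, 216.5], [327.2, 216.8], [387.4, 216.9]]
expect jig y 20 z 6 [[282.1, 238.7], [327.1, 239.1], [372.1, 239.0]]
expect jig y 20 z 20 [[278.4, 248.7], [327.1, 249.2], [375.7, 249.0]]
expect jig y 20 z 44 [[270.6, 270.1], [327.0, 271.1], [383.5, 270.5]]
[-14.74320997 -19.29699012  19.53264136] [-2.87433196  2.18259602  0.01144832] [613.03410533 135.10594428  -9.90243287]
rv [-0.0065  0.0059  0.0018] d [-0.  -0.   0.1] | pos [613.  135.1  -9.9] rpy [-3.135  0.006  1.61 ] q [ 0.1   0.75  1.44 -0.01  0.96  0.06]
```

Run:
```python
from h import *
h=cv2.cvtColor(cv2.imread('pics/w9.png'),cv2.COLOR_BGR2HSV)
for c in (300,325,350): print(c,[(r,*h[r,c].tolist()) for r in range(176,226,2)])
print('row 235',[(c,*h[235,c].tolist()) for c in range(370,420,3)])
```

```text
300 [(176, 22, 199, 210), (178, 22, 209, 210), (180, 22, 209, 209), (182, 22, 212, 208), (184, 22, 207, 209), (186, 22, 212, 208), (188, 22, 208, 210), (190, 22, 217, 207), (192, 22, 214, 209), (194, 22, 221, 208), (196, 22, 217, 208), (198, 23, 223, 206), (200, 22, 218, 208), (202, 22, 219, 196), (204, 131, 62, 58), (206, 144, 22, 59), (208, 144, 22, 57), (210, 132, 40, 63), (212, 139, 36, 56), (214, 134, 46, 61), (216, 130, 38, 61), (218, 122, 50, 66), (220, 117, 98, 91), (222, 117, 102, 100), (224, 117, 119, 101)]
325 [(176, 22, 204, 212), (178, 22, 203, 214), (180, 22, 216, 211), (182, 23, 221, 213), (184, 21, 87, 178), (186, 113, 13, 159), (188, 115, 18, 157), (190, 111, 21, 161), (192, 110, 10, 157), (194, 18, 65, 176), (196, 23, 223, 212), (198, 23, 219, 210), (200, 23, 227, 210), (202, 22, 221, 197), (204, 125, 49, 62), (206, 141, 29, 61), (208, 139, 33, 61), (210, 143, 36, 56), (212, 135, 43, 59), (214, 135, 35, 59), (216, 133, 31, 57), (218, 124, 56, 64), (220, 117, 100, 89), (222, 116, 113, 99), (224, 116, 123, 102)]
350 [(176, 22, 206, 208), (178, 22, 205, 210), (180, 22, 209, 209), (182, 22, 210, 209), (184, 22, 214, 209), (186, 23, 217, 209), (188, 22, 208, 212), (190, 22, 208, 211), (192, 22, 214, 212), (194, 22, 213, 212), (196, 23, 221, 210), (198, 23, 217, 210), (200, 22, 220, 211), (202, 22, 220, 198), (204, 120, 45, 62), (206, 140, 36, 63), (208, 140, 38, 61), (210, 135, 35, 59), (212, 130, 25, 61), (214, 129, 28, 63), (216, 139, 34, 60), (218, 126, 54, 66), (220, 118, 88, 90), (222, 117, 107, 98), (224, 117, 109, 108)]
row 235 [(370, 18, 59, 52), (373, 21, 66, 54), (376, 115, 124, 113), (379, 115, 107, 107), (382, 116, 106, 91), (385, 23, 223, 205), (388, 22, 215, 202), (391, 22, 208, 204), (394, 22, 208, 205), (397, 22, 214, 204), (400, 22, 204, 205), (403, 23, 17, 137), (406, 30, 16, 180), (409, 33, 14, 180), (412, 38, 16, 179), (415, 35, 15, 182), (418, 36, 14, 182)]
```

The fence edges and block faces agree with contact to within about 0.5 mm. A slight 6 mrad tilt remains, so I'll level it while keeping the push.

>>> drive_effector([
  [-0.005, 0.004, 0, 0, 0, 0.3, 0.3],
  [-0.01, 0.009, 0, 0.3, 0.4, 0.5, 0.3],
  [-0.01, 0.009, 0, 0.3, 0.4, 0.5, 0.3],
  [-0.01, 0.009, 0, 0.3, 0.4, 0.5, 0.3],
])

```text
t: 24.55
position: [613.2, 135.5, -10.0]
eef_rot: [3.139, -0.003, 1.61]
ft_force: [-15.2, -18.9, 23.2]
gripper_width: 0.567
grip_force: 78.2
```

```bash
python3 chk.py | tail -2
```

```text
[-13.81562116 -18.67001396  23.98349394] [-3.19266594  3.06679837  0.11317693] [613.24282286 135.46375025 -10.04569747]
rv [ 0.0031 -0.0031  0.002 ] d [-0.4 -0.3 -0. ] | pos [613.2 135.5 -10. ] rpy [ 3.139e+00 -3.000e-03  1.610e+00] q [0.09 0.74 1.46 0.   0.94 0.05]
```

>>> drive_effector([
  [0.003, -0.003, 0, 0.3, 0.4, 0.2, 0.3],
  [0.003, -0.003, 0, 0.3, 0.4, 0.2, 0.3],
  [0.003, -0.003, 0, 0.3, 0.4, 0.2, 0.3],
  [0.003, -0.003, 0, 0.3, 0.4, 0.2, 0.3],
  [0.003, -0.003, 0, 0.3, 0.4, 0.2, 0.3],
  [0.003, -0.003, 0, 0.3, 0.4, 0.2, 0.3],
])

```text
t: 25.35
position: [613.1, 135.3, -10.1]
eef_rot: [-3.141, 0.0, 1.61]
ft_force: [-18.6, -20.6, 26.7]
gripper_width: 0.565
grip_force: 78.4
```

```bash
python3 chk.py
```

```text
blue box [267 219] [383 317]
285 first blue 219 V [60, 59, 60, 58, 79, 96, 102, 105, 105, 69, 47, 50, 50, 43, 47, 72]
300 first blue 219 V [58, 58, 60, 56, 78, 93, 102, 104, 100, 102, 102, 102, 104, 102, 103, 75]
325 first blue 220 V [56, 58, 60, 66, 91, 99, 104, 107, 104, 105, 103, 94, 95, 91, 92, 91]
350 first blue 220 V [57, 60, 61, 69, 91, 101, 106, 107, 107, 102, 107, 104, 106, 105, 105, 103]
365 first blue 220 V [61, 65, 66, 69, 91, 98, 107, 105, 109, 56, 55, 55, 55, 53, 51, 95]
expect jig y 45 z 6 [[280.2, 195.2], [327.1, 195.2], [374.0, 195.4]]
expect jig y 45 z 20 [[276.1, 201.8], [327.3, 201.9], [378.3, 202.0]]
expect jig y 45 z 44 [[267.4, 216.4], [327.6, 216.6], [387.7, 216.6]]
expect jig y 20 z 6 [[282.0, 239.1], [327.0, 239.4], [371.9, 239.2]]
expect jig y 20 z 20 [[278.4, 249.0], [327.1, 249.4], [375.7, 249.1]]
expect jig y 20 z 44 [[270.8, 270.2], [327.4, 271.0], [383.8, 270.3]]
[-17.51323537 -20.44929928  25.29148343] [-3.38784506  2.9510845   0.08514222] [613.17460811 135.3249067  -10.02790629]
rv [-0.0008  0.0005  0.002 ] d [-0.2 -0.2 -0. ] | pos [613.2 135.3 -10. ] rpy [-3.141  0.     1.61 ] q [ 0.1   0.74  1.45 -0.    0.95  0.06]
```

```bash
python3 -c "
from bench import order; print(order.hand_in())"
```

```text
the job is handed in; nothing more can be done
None
```

I handed the job in at about 25.5 s: the sleeve is seated on the 50 mm post base, and the block sits level on the jig plate, still gripped and pressed against both fences at about 18–20 N each (contact judged from forces and wrist-camera edges, good to about 1 mm).

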